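Swing the die board round the post and seat it in the press-bed corner

TASK

Without lifting it, push the square die board up against the round post and swing it a quarter turn anticlockwise (seen from above) around that post until its side lies flat along the long rail; then slide it along the rail and press it firmly home against the end stop, leaning on it with about 10 newtons for half a second. Push gently all the way, never with more than 25 newtons. Leave it fully home, flat against both rail and stop, with the blade's point towards the rail, and do not disturb the roll, the jar or the hammer.

Things in the scene. Friction and masses are not known exactly. Their poses are not given: they have to be found in the camera images.
- bed: Fixed steel bed plate, 370 x 235 mm, 6 mm thick, screwed to the table, carrying the post, rail and stop. Its frame's origin is at table height on the vertical axis of the post; z up. In this frame the plate reaches from x = -210 to +160 mm and y = -210 to +25 mm. x runs from the post along the rail to the stop; y points from the die's place towards the rail. A seated die board has its centre at x = +70, y = -60 mm in this frame, turned +90 degrees about z against this frame.
- post: Fixed upright round post with a black rubber sleeve, 20 mm diameter, top 40 mm above the table, at the near end of the rail. Origin on its axis at table height; axes as the bed.
- rail: Fixed long aluminium rail, 112 x 18 mm, top 30 mm above the table. Its working face is the plane y = -10 mm of the bed frame, from x = +20 to +132 mm, in line with the edge of the post. This body's origin is on the post's axis at table height, axes as the bed.
- stop: Fixed end stop, an aluminium bar 18 x 85 mm square to the rail, top 30 mm above the table. Its working face is the plane x = +120 mm of the bed frame, from y = -17 to -102 mm. This body's origin is on the post's axis at table height, axes as the bed.
- die: Loose square plywood die board, 100 x 100 x 30 mm, 0.18 to 0.35 kg, lying flat on the bed, too wide to grip: it is pushed. Origin at the centre of its underside (6 mm above the table), z up. A flush steel blade outline on its top ends in a point that looks along the board's +x. At the start +x looks roughly along the bed's +x; the post stands ahead, off to the +y side of the board's +x face.
- die_point (a point): The tip of the blade outline, on the board's top, 38 mm from its centre along the board's +x.
- die_centre (a point): Centre of the die board, half-way up (15 mm above its underside), axes as the die board.
- roll: Bystander: roll of black webbing lying flat, 90 mm diameter, 36 mm high; origin at the centre of its underside.
- jar: Bystander: small amber rivet jar with steel cap, 48 mm diameter, 60 mm high; origin at the centre of its underside.
- hammer: Bystander: hammer 240 mm long, lying on the table; handle towards its -x.
There are look-alikes about, which are no part of the job. Several things have the shape of the die; the one meant has the colours described above.

How it is judged:
On the way, in this order (a step that is already met when the one before it is completed fails the run):
1. the die board is part-way round (30 to 70 degrees turned) while bearing on the post (contact force between die and post above 0.5 N and angle between the x axis of die and the x axis of bed, either way round between 0.52 and 1.22 rad), for 0.05 s.
2. the turned die board, in its corner, is pushed with more than 6 N and bears on the end stop (x of die_centre in the frame of bed above 0.065 m and y of die_centre in the frame of bed above -0.065 m and contact force between any of the fingers, the arm and die above 6 N and contact force between die and stop above 1 N and angle between the x axis of die and the y axis of bed, either way round below 0.05 rad), for 0.3 s.
At the end, for the whole second after the job is handed in: The die board lies flat and at rest on the bed, a quarter turn anticlockwise (blade point towards the rail, within 0.03 rad), its side within 2 mm of the rail and its front within 2 mm of the end stop, and is not touched (x of die_centre in the frame of bed above 0.068 m and y of die_centre in the frame of bed above -0.062 m and angle between the x axis of die and the y axis of bed, either way round below 0.03 rad and y of die_point in the frame of bed above -0.03 m and z of die_centre in the frame of bed below 0.024 m and angle between die's own z axis and vertical below 0.03 rad and linear speed of die below 0.005 m/s and contact force between each of the arm, the fingers and die below 0.1 N).
It fails at once if the die board is pushed with more than 25 N (contact force between any of the fingers, the arm and die above 25 N).
It fails at once if the die board is lifted or tipped (z of die_centre in the frame of bed above 0.029 m or angle between die's own z axis and vertical above 0.15 rad).
It fails at once if a bystander is moved by more than 15 mm (distance of any of roll, jar, hammer from where it was at the start of the episode above 0.015 m).
It also fails if it takes over 70 s, if anything falls off the work surface, if the arm or the gripper's body presses on something with over 40 N, if the wrist force passes 120 N, or if a joint passes its speed limit or range.

ROBOT

A 6-joint arm with a two-finger parallel gripper is mounted at the origin on the work surface. World frame = base frame: x ahead of the robot, y to its left, z up, the work surface at z = 0. Lengths are in m, angles in rad, forces in N, time in s.
With the tool pointing down it reaches from about 0.275 to 0.725 m from the base axis. Payload 5.6 kg.
Tool frame: the origin (TCP) lies at the very end of the fingers, on their centre line; the grasp point (between the pads) lies 19 mm behind it (bot.tcp_to_grasp is the distance from the TCP to the grasp point, in m); z points along the fingers, y is the line along which they close (so a half turn about z gives the same grasp; the last joint's range is limited). The gripper opens to 85 mm and grips with 20 to 120 N. Pads are 22 mm wide; open, the fingers measure 114 mm over their backs; the gripper's body (76 mm by 85 mm) begins 54 mm behind the grasp point. The pads swing forward as they close: fully open they stand 13 mm farther back than shut.
Start: joints at [-0.851, 0.255, 0.108, 0, -1.424, -0.285], TCP at [0.232, -0.499, 0.231] pointing down, gripper open.
Joint ranges: [-2.95, 2.95], [-1.21, 1.97], [-1.09, 1.5], [-2.87, 1.71], [-2.94, -0.07], [-3.05, 3.05]. Speed limits (rad/s): [2.57, 2.57, 3.14, 3.14, 3.14, 3.14].

INTERFACE

Orientations are given as a unit quaternion [x, y, z, w].
In Python, from station import bot, cams, workorder gives the robot as it stands.
- The arm moves only by the tool apply_moves, never from a script. Its argument "deltas" is a list of rows, each an object with "jaw": the finger opening in mm, from 0 to 85.4; "xyz": the shift along the tool's x, y, z in mm, a list of three; "rotation": the turn, a rotation vector about the tool's x, y, z in rad, a list of three. A call has 1 to 10 rows; each row shifts and turns the commanded pose from where the row before left it, along the tool's axes as they then stand; what a row does not reach is not made up. A row lasts 1/12 s, in which the tool goes at most 41.7 mm and 7.16 degrees, less where a joint would pass 70% of its speed; a pose out of reach is approached as far as the arm can. A call is refused whole if a number of a shift passes 41.7 or a number of a turn 0.125, either way. A call with a gripper value outside its range is refused whole. The fingers move at their own pace and stop on an object; "squeeze" is the grip in N (left out, the last holds). Time passes only in rows, so rows that do not move let the fingers close. It gives the time, the measured TCP pose, the force, the opening and the grip force at its end, in the units of the state.
- bot.state(): the state, without advancing time (a new reading comes with each control period).
- cams.camera(name): name is "scene" or "side" or "wrist"; returns (picture, depth): 384x512x3 uint8, red, green, blue; 384x512 float32, m along the optical axis (not along the pixel's ray), 0 where there is no reading.
- cams.camera_model(name): a dict with "camera_matrix" (3x3 intrinsics, pixels), "rvec" (rotation vector, rad) and "tvec" (3), from world to camera coordinates, as OpenCV has them; the wrist camera has in their place "mount" (4x4, takes a point from camera to tool coordinates, whose origin is the TCP and whose axes are the flange's). Camera axes: x right, y down, z forward; pixel columns grow to the right and rows downward; lengths in m; the calibration is good to about 2 mm. The wrist camera is an equidistant fisheye: a pixel r from the principal point sees the ray r / f radians off the axis. A picture is of the moment at which its call begins: read the wrist's pose just before it. camera_model takes no time and is no camera call.
- workorder.close_job(): hands the job in; it is judged then, once.
The state is a dict: "t": time; "joint_pos": joint angles; "qd": joint speeds; "joint_torque": joint torques, N m; "eef_pos": TCP position; "ee_rot": TCP orientation; "contact_force": force on the tool from outside, world axes, zero at the start; "torque": the same for the moment, N m; "gripper_width": finger opening in m; "gripper_force": force on a finger pad.
Only numpy, scipy, OpenCV 4.12 (cv2) and the standard library are available. Lean on these libraries where they do the work, as an engineer would, in place of code of your own. Each camera call takes 0.05 s, during which the arm holds its last target. There are 200 camera calls.

## Working session

There is one attempt and no reset: what is moved stays moved. The work goes in short steps, Python scripts to look and compute and a tool call to move; the robot and the scene stay as the last step left them, time stands still between calls to the robot, and variables do not carry over. Pictures are saved under pics/ and viewed, at most 10 in all, crops included, and the job is handed in when it is done.

Besides the shell and the picture viewer there is one more tool, called after "Emit:" by a JSON object that holds its "method" and its "body", one argument or row to a line. apply_moves: Moves the arm, as the interface text tells. Its arguments: {"type":"object","properties":{"deltas":{"type":"array"},"squeeze":{"type":"number"}},"required":["deltas"]}

```bash
mkdir -p pics; ls
python3 - <<'E'
from station import bot,cams
import cv2,numpy as np
print(bot.state())
for n in ("scene","side"):
    p,d=cams.camera(n); cv2.imwrite(f"pics/{n}0.png",p[:,:,::-1]); np.savez(f"pics/{n}0.npz",p=p,d=d); print(n,cams.camera_model(n))
E
```

```text
pics
{'t': 0.0, 'joint_pos': array([-8.51384674e-01,  2.55746707e-01,  1.07031148e-01, -4.99572988e-04,
       -1.42390671e+00, -2.84551070e-01]), 'qd': array([ 0.00074062, -0.00103574, -0.00029846,  0.00200489,  0.00036766,
       -0.00106845]), 'joint_torque': array([ 3.54682939e-03, -3.86628842e+01,  2.37939566e+01,  5.36493570e+00,
       -6.12102667e-03, -1.12185990e-05]), 'eef_pos': array([ 0.23153778, -0.49834756,  0.2304027 ]), 'ee_rot': array([-2.15685118e-01,  9.76462511e-01,  9.19215869e-04, -2.22704841e-04]), 'contact_force': array([-0.55107294,  0.07764804, -0.68821628]), 'torque': array([-0.03000209,  0.08147036,  0.0223929 ]), 'gripper_force': 0.0, 'gripper_width': 0.08554619617550027}
scene {'camera_matrix': array([[461.72799032,   0.        , 256.06403788],
       [  0.        , 461.72799032, 189.83055762],
       [  0.        ,   0.        ,   1.        ]]), 'rvec': array([ 1.27572146,  2.32239641, -0.91475147]), 'tvec': array([ 0.27595297, -0.31147421,  1.54495404])}
side {'camera_matrix': array([[441.41891141,   0.        , 257.31562413],
       [  0.        , 441.41891141, 188.38143056],
       [  0.        ,   0.        ,   1.        ]]), 'rvec': array([ 0.48632116, -2.76891456,  1.13100215]), 'tvec': array([0.52678387, 0.16210402, 1.08268169])}
```

View pics/scene0.png

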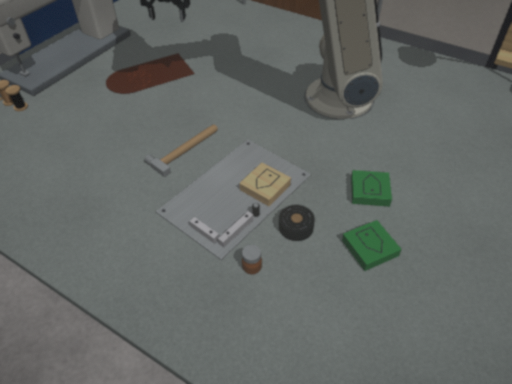

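View pics/side0.png

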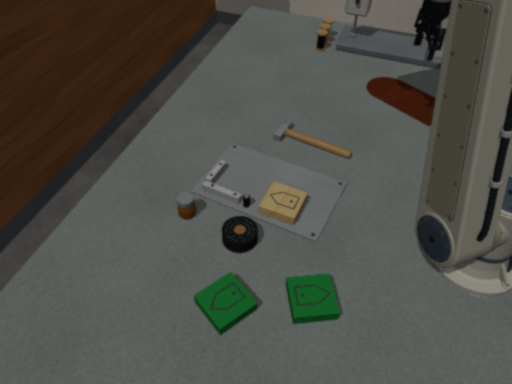

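The scene view shows the tan die at (266,183), the post at (255,210), the rail at (236,227), the stop at (203,229), the roll at (297,222), the jar at (252,260) and the hammer at (182,150). The side view shows the same layout, with the die at (284,202) and the post at (247,200).

```bash
cat > h.py <<'E'
import cv2,numpy as np
from station import bot,cams
def ray(n,uv,z):
    m=cams.camera_model(n); R=cv2.Rodrigues(m["rvec"])[0]; C=-R.T@m["tvec"]
    uv=np.atleast_2d(uv).astype(float)
    d=(np.c_[uv,np.ones(len(uv))]@np.linalg.inv(m["camera_matrix"]).T)@R
    return (C+d*((z-C[2])/d[:,2])[:,None])[:,:2]
E
python3 - <<'E'
from h import *
roi={"scene":(140,120,330,280),"side":(170,130,360,260)}
for n in roi:
    f=np.load(f"pics/{n}0.npz");p=f["p"];x0,y0,x1,y1=roi[n]
    hsv=cv2.cvtColor(p,cv2.COLOR_RGB2HSV); M=np.zeros(p.shape[:2],bool);M[y0:y1,x0:x1]=1
    def comps(m,name,z,amin=30):
        k,l,s,c=cv2.connectedComponentsWithStats((m&M).astype(np.uint8))
        for i in range(1,k):
            if s[i,4]>amin:
                r=cv2.minAreaRect(np.argwhere(l==i)[:,::-1].astype(np.float32))
                print(n,name,s[i],c[i].round(1),ray(n,c[i],z).round(4), ray(n,cv2.boxPoints(r),z).round(3).tolist())
    H,S,V=[hsv[:,:,i].astype(int) for i in range(3)]
    print(V[M].mean())
    comps((S<40)&(V>165),"alu",.03)
    comps((S>70)&(H>12)&(H<30)&(V>190),"die",.036)
    comps((V<45),"dark",.036)
    x=cv2.resize(p[y0:y1,x0:x1],None,fx=4,fy=4,interpolation=cv2.INTER_CUBIC);cv2.imwrite(f"pics/{n}crop.png",x[:,:,::-1])
E
```

```text
114.2722697368421
scene dark [280 226  32  14 153] [295.2 233.7] [[0.6006 0.1712]] [[0.632, 0.145], [0.6, 0.128], [0.565, 0.195], [0.598, 0.211]]
94.47748987854251
side dark [243 197   8  10  63] [246.3 201.5] [[0.5688 0.0593]] [[0.583, 0.047], [0.565, 0.041], [0.555, 0.071], [0.571, 0.077]]
side dark [222 216  36  37 983] [239.7 234.6] [[0.5459 0.1666]] [[0.609, 0.127], [0.526, 0.096], [0.489, 0.201], [0.566, 0.229]]
```

View pics/scenecrop.png

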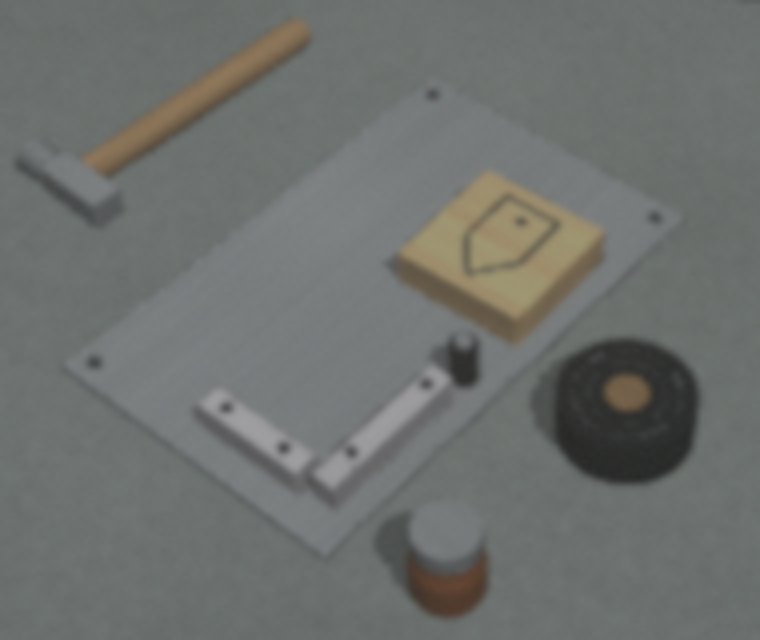

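View pics/sidecrop.png

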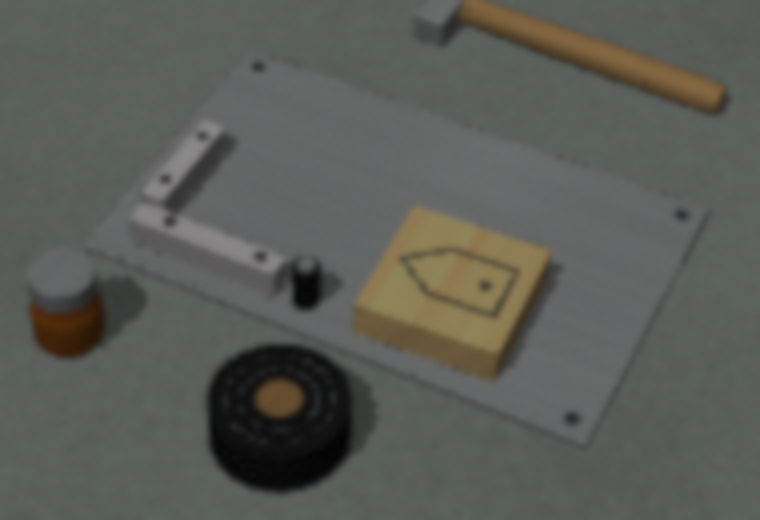

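```bash
cat > m.py <<'E'
from h import *
o={"scene":np.array([140,120]),"side":np.array([170,130])}
def g(n,l,z): return ray(n,(np.array(l)+.5)/4-.5+o[n],z)
B=np.array([[-210,-210],[-210,25],[160,25],[160,-210]])/1e3
bed={"scene":[(435,80),(684,215),(325,558),(66,363)],"side":[(708,210),(585,445),(85,248),(255,55)]}
die={"scene":[(604,237),(515,317),(398,258),(488,172)],"side":[(550,248),(497,353),(357,305),(415,208)]}
post={"scene":[(464,341)],"side":[(306,263)]}
W=np.mean([g(n,bed[n],.006) for n in o],0)
a=B-B.mean(0);b=W-W.mean(0)
th=np.arctan2((a[:,0]*b[:,1]-a[:,1]*b[:,0]).sum(),(a*b).sum())
R=np.array([[np.cos(th),-np.sin(th)],[np.sin(th),np.cos(th)]]);t=W.mean(0)-R@B.mean(0)
if __name__=="__main__":
    for n in o: print(n,"bed",g(n,bed[n],.006).round(4).tolist())
    print("th",th,"t",t,"res",(W-B@R.T-t).round(4).tolist())
    for n in o:
        print(n,"post",g(n,post[n],.04))
        D=(g(n,die[n],.036)-t)@R; print("die bed",D.round(4).tolist(),D.mean(0), "ang",np.arctan2(*(D[2]-D[1])[::-1]),np.arctan2(*(D[3]-D[0])[::-1]))
    for n,uv,z,nm in [("scene",(297,216),.036,"roll"),("scene",(252,251),.06,"jar"),("side",(240,228),.036,"roll"),("side",(186,199),.06,"jar"),("scene",(152,157),.02,"hamhead"),("scene",(215,128),.02,"hamend")]:
        w=ray(n,uv,z); print(nm,w,(w-t)@R)
E
python3 m.py
```

```text
scene bed [[0.3457, -0.1333], [0.3728, 0.0937], [0.7408, 0.0482], [0.7073, -0.1849]]
side bed [[0.34, -0.1345], [0.3703, 0.0974], [0.7332, 0.0521], [0.7002, -0.1789]]
th -0.12947513145210743 t [0.57553162 0.04596439] res [[0.0027, 0.0013], [0.0011, -0.0023], [-0.0004, 0.0], [-0.0033, 0.0011]]
scene post [[0.57705748 0.04225963]]
die bed [[-0.1307, 0.0074], [-0.0372, 0.0065], [-0.0283, -0.0867], [-0.1296, -0.0929]] [-0.08144448 -0.04141614] ang -1.4759979854641885 -1.5590135384695838
side post [[0.57566465 0.04251478]]
die bed [[-0.1343, -0.0946], [-0.1399, 0.0058], [-0.0439, 0.0107], [-0.0389, -0.0865]] [-0.0892608  -0.04115309] ang 0.051048948131400436 0.08420838633472032
roll [[0.55011611 0.14774938]] [[-0.03834462  0.09765154]]
jar [[0.7125163  0.11997697]] [[0.12628205 0.09107968]]
roll [[0.55252082 0.14715575]] [[-0.03588339  0.09737336]]
jar [[0.70662666 0.12497766]] [[0.11979606 0.09527807]]
hamhead [[ 0.56839536 -0.31845507]] [[ 0.03997501 -0.36229059]]
hamend [[ 0.36799968 -0.24055933]] [[-0.16880072 -0.31092068]]
```

```bash
cat > plan.py <<'E'
import sys,numpy as np
from scipy.spatial.transform import Rotation as Ro
from station import bot
P=np.array([.576,.044]);th=-.129
c,s=np.cos(th),np.sin(th);RB=np.array([[c,-s],[s,c]])
def tgt(x,y,deg,z):  # bed mm -> world pose; tool -x = push dir
    a=th+np.radians(deg); X=np.array([-np.cos(a),-np.sin(a),0]);Z=np.array([0,0,-1.])
    return np.r_[P+RB@np.array([x,y])/1e3,z/1e3],Ro.from_matrix(np.c_[X,np.cross(Z,X),Z])
def cur():
    s=bot.state(); return s["eef_pos"],Ro.from_quat(s["ee_rot"])
if __name__=="__main__":
    p,R=cur(); v=[float(a) for a in sys.argv[1:]]
    X=-R.as_matrix()[:2,0]; print("now bed",((p[:2]-P)@RB*1e3).round(1),"z",(p[2]*1e3).round(1),"deg",np.degrees(np.arctan2(X[1],X[0])-th).round(2),"F",bot.state()["contact_force"].round(2), "t",bot.state()["t"])
    if v:
        q,Q=tgt(*v); print("tool mm",(R.inv().apply(q-p)*1e3).round(1),"rot",(R.inv()*Q).as_rotvec().round(4))
E
python3 plan.py -175 -38 3 120; python3 -c "
from station import cams;print(cams.camera_model('wrist')['mount'])"
```

```text
now bed [-271.8 -582.2] z 230.5 deg 32.3 F [ 0.5   0.   -0.68] t 0.1
tool mm [-372.6  408.1  111.2] rot [ 1.600e-03 -4.000e-04  5.114e-01]
[[-3.39833527e-04 -9.45524800e-01 -3.25549900e-01  8.44141705e-02]
 [ 9.99999898e-01 -2.24021974e-04 -3.93227457e-04  7.49451716e-04]
 [ 2.98875982e-04 -3.25550000e-01  9.45524779e-01 -1.43182645e-01]
 [ 0.00000000e+00  0.00000000e+00  0.00000000e+00  1.00000000e+00]]
```

Emit:
{"method": "apply_moves", "body": {
  "deltas": [
    {"jaw":0,"xyz":[-27,29,0],"rotation":[0,0,0]},
    {"jaw":0,"xyz":[-27,29,0],"rotation":[0,0,0]},
    {"jaw":0,"xyz":[-27,29,0],"rotation":[0,0,0]},
    {"jaw":0,"xyz":[-27,29,0],"rotation":[0,0,0]},
    {"jaw":0,"xyz":[-27,29,0],"rotation":[0,0,0]},
    {"jaw":0,"xyz":[-27,29,0],"rotation":[0,0,0]},
    {"jaw":0,"xyz":[-27,29,0],"rotation":[0,0,0]},
    {"jaw":0,"xyz":[-27,29,0],"rotation":[0,0,0]},
    {"jaw":0,"xyz":[-27,29,0],"rotation":[0,0,0]},
    {"jaw":0,"xyz":[-27,29,0],"rotation":[0,0,0]}
  ],
  "squeeze": 20
}}

```text
t: 0.93
eef_pos: [0.3542, -0.1202, 0.2312]
ee_rot: [-0.216, 0.976, 0.0, 0.0]
contact_force: [1.3, -1.0, 0.3]
gripper_width: -0.0003
gripper_force: 0.0
```

Emit:
{"method": "apply_moves", "body": {
  "deltas": [
    {"jaw":0,"xyz":[-26,29,0],"rotation":[0,0,0]},
    {"jaw":0,"xyz":[-26,29,0],"rotation":[0,0,0]},
    {"jaw":0,"xyz":[-25,29,0],"rotation":[0,0,0]},
    {"jaw":0,"xyz":[-25,29,0],"rotation":[0,0,0]},
    {"jaw":0,"xyz":[0,0,20],"rotation":[0,0,0.102]},
    {"jaw":0,"xyz":[0,0,25],"rotation":[0,0,0.102]},
    {"jaw":0,"xyz":[0,0,25],"rotation":[0,0,0.102]},
    {"jaw":0,"xyz":[0,0,25],"rotation":[0,0,0.102]},
    {"jaw":0,"xyz":[0,0,15],"rotation":[0,0,0.102]},
    {"jaw":0,"xyz":[0,0,0],"rotation":[0,0,0]}
  ]
}}

```text
t: 1.77
eef_pos: [0.3953, 0.0253, 0.118]
ee_rot: [0.04, 0.999, -0.001, -0.003]
contact_force: [-1.1, 0.1, 0.2]
gripper_width: 0.0001
gripper_force: 0.0
```

```bash
python3 plan.py -175 -38 3 16; python3 -c "
from h import *
p,d=cams.camera('side');cv2.imwrite('pics/s1.png',cv2.resize(p[100:300,150:400],None,fx=3,fy=3,interpolation=cv2.INTER_CUBIC)[:,:,::-1])"
```

```text
now bed [-176.8  -41.7] z 118.0 deg 2.85 F [-1.15  0.11  0.24] t 1.7667
tool mm [ -2.7   3.9 102. ] rot [-0.0026 -0.0069 -0.0026]
```

View pics/s1.png

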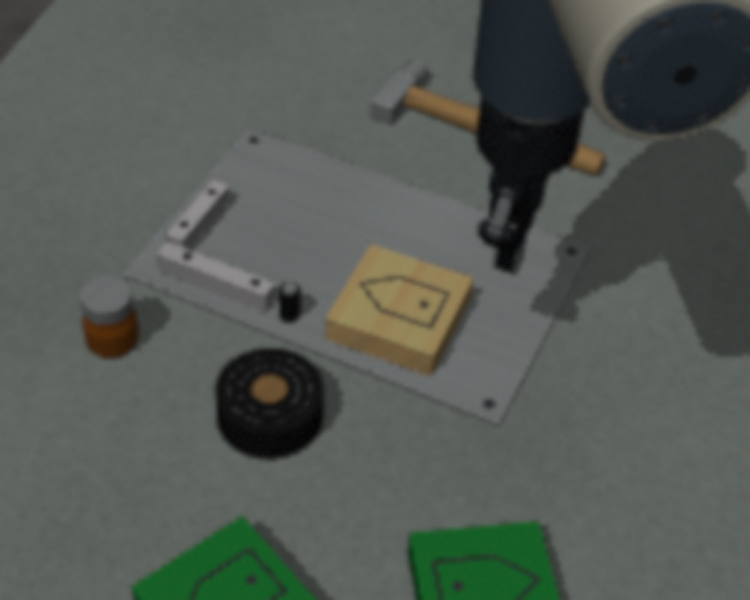

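The side view shows the closed fingers at crop (507,265), clear of the die's -x face. The die, post and rail are where I measured them. I'll lower the tool and push.

Emit:
{"method": "apply_moves", "body": {
  "deltas": [
    {"jaw":0,"xyz":[0,1,25],"rotation":[0,-0.003,0]},
    {"jaw":0,"xyz":[0,1,25],"rotation":[0,0,0]},
    {"jaw":0,"xyz":[0,1,25],"rotation":[0,0,0]},
    {"jaw":0,"xyz":[0,1,17],"rotation":[0,0,0]},
    {"jaw":0,"xyz":[0,0,9],"rotation":[0,0,0]},
    {"jaw":0,"xyz":[-7,0,0],"rotation":[0,0,0]},
    {"jaw":0,"xyz":[-7,0,0],"rotation":[0,0,0]},
    {"jaw":0,"xyz":[-5,0,0],"rotation":[0,0,0]},
    {"jaw":0,"xyz":[-4,0,0],"rotation":[0,0,0]},
    {"jaw":0,"xyz":[0,0,0],"rotation":[0,0,0]}
  ]
}}

```text
t: 2.65
eef_pos: [0.4234, 0.0286, 0.0213]
ee_rot: [0.037, 0.999, 0.0, 0.003]
contact_force: [-0.4, 0.6, -0.2]
gripper_width: 0.0001
gripper_force: 0.0
```

```bash
python3 plan.py -122 -38 3 16
```

```text
now bed [-149.4  -34.9] z 21.3 deg 3.1 F [-0.36  0.63 -0.16] t 2.65
tool mm [-27.2  -4.6   5.4] rot [0.0009 0.0052 0.0017]
```

Emit:
{"method": "apply_moves", "body": {
  "deltas": [
    {"jaw":0,"xyz":[0,-3,4],"rotation":[0,0.005,0]},
    {"jaw":0,"xyz":[-3,0,0],"rotation":[0,0,0]},
    {"jaw":0,"xyz":[-3,0,0],"rotation":[0,0,0]},
    {"jaw":0,"xyz":[-3,0,0],"rotation":[0,0,0]},
    {"jaw":0,"xyz":[-3,0,0],"rotation":[0,0,0]},
    {"jaw":0,"xyz":[-3,0,0],"rotation":[0,0,0]},
    {"jaw":0,"xyz":[-3,0,0],"rotation":[0,0,0]}
  ]
}}

```text
t: 3.23
eef_pos: [0.4395, 0.024, 0.0163]
ee_rot: [0.038, 0.999, -0.0, -0.001]
contact_force: [-0.4, -0.7, -0.5]
gripper_width: 0.0003
gripper_force: 0.4
```

Emit:
{"method": "apply_moves", "body": {
  "deltas": [
    {"jaw":0,"xyz":[-2,0,0],"rotation":[0,0,0]},
    {"jaw":0,"xyz":[-2,0,0],"rotation":[0,0,0]},
    {"jaw":0,"xyz":[-2,0,0],"rotation":[0,0,0]},
    {"jaw":0,"xyz":[-2,0,0],"rotation":[0,0,0]}
  ]
}}

```text
t: 3.57
eef_pos: [0.4473, 0.0234, 0.0163]
ee_rot: [0.038, 0.999, 0.0, -0.001]
contact_force: [-0.9, -0.4, 0.7]
gripper_width: -0.0001
gripper_force: 0.5
```

```bash
python3 plan.py
cat > die.py <<'E'
import sys
from h import *; from plan import P,RB,th
def meas(n,save=None):
    p,_=cams.camera(n); hsv=cv2.cvtColor(p,cv2.COLOR_RGB2HSV).astype(int);H,S,V=hsv[...,0],hsv[...,1],hsv[...,2]
    m=(S>55)&(H>12)&(H<32); uv=np.zeros_like(m); uv[130:260,150:350]=1; m&=uv
    w=ray(n,np.argwhere(m)[:,::-1],.036)
    thr=np.percentile(V[m],55)*.82     # top face is brighter than the sides
    k,l,s,c=cv2.connectedComponentsWithStats(cv2.morphologyEx((m&(V>thr)).astype(np.uint8),cv2.MORPH_CLOSE,np.ones((5,5))))
    i=1+s[1:,4].argmax(); q=np.argwhere(l==i)[:,::-1]
    hull=cv2.convexHull(q.astype(np.int32))[:,0]
    b=((ray(n,hull,.036)-P)@RB*1e3).astype(np.float32)
    (cx,cy),wh,a=cv2.minAreaRect(b)
    print(n,"die bed",round(cx,1),round(cy,1),"size",np.round(wh,1),"ang mod90",round(a,1),"medV",np.median(V[m]))
    if save: x0,y0=150,110; cv2.imwrite(save,cv2.resize(p[y0:y0+170,x0:x0+220],None,fx=3.5,fy=3.5,interpolation=cv2.INTER_CUBIC)[:,:,::-1])
if __name__=="__main__":
    meas("side",sys.argv[1] if len(sys.argv)>1 else None); meas("scene")
E
python3 die.py
```

```text
now bed [-125.  -37.] z 16.3 deg 3.08 F [-0.87 -0.42  0.67] t 3.5667
side die bed -65.2 -28.3 size [ 99.5 120.5] ang mod90 2.2 medV 122.0
scene die bed -54.2 -35.1 size [113.1 108.4] ang mod90 2.5 medV 141.0
```

Emit:
{"method": "apply_moves", "body": {
  "deltas": [
    {"jaw":0,"xyz":[8,0,0],"rotation":[0,0,0]},
    {"jaw":0,"xyz":[0,-16,0],"rotation":[0,0,0]},
    {"jaw":0,"xyz":[0,-16,0],"rotation":[0,0,0]},
    {"jaw":0,"xyz":[-4,0,0],"rotation":[0,0,0]},
    {"jaw":0,"xyz":[-3,0,0],"rotation":[0,0,0]},
    {"jaw":0,"xyz":[-3,0,0],"rotation":[0,0,0]},
    {"jaw":0,"xyz":[-2,0,0],"rotation":[0,0,0]},
    {"jaw":0,"xyz":[-2,0,0],"rotation":[0,0,0]}
  ]
}}

```text
t: 4.33
eef_pos: [0.4505, -0.0087, 0.0161]
ee_rot: [0.037, 0.999, -0.0, -0.002]
contact_force: [-1.8, -1.1, 3.0]
gripper_width: -0.0004
gripper_force: 1.2
```

Emit:
{"method": "apply_moves", "body": {
  "deltas": [
    {"jaw":0,"xyz":[-3.2,-4.0,0],"rotation":[0,0,-0.0436]},
    {"jaw":0,"xyz":[-3.2,-4.7,0],"rotation":[0,0,-0.0436]},
    {"jaw":0,"xyz":[-3.2,-4.7,0],"rotation":[0,0,-0.0436]},
    {"jaw":0,"xyz":[-3.2,-4.7,0],"rotation":[0,0,-0.0436]},
    {"jaw":0,"xyz":[-3.2,-4.7,0],"rotation":[0,0,-0.0436]},
    {"jaw":0,"xyz":[-3.2,-4.7,0],"rotation":[0,0,-0.0436]}
  ]
}}

```text
t: 4.83
eef_pos: [0.4697, -0.0358, 0.0159]
ee_rot: [-0.094, 0.996, 0.0, -0.003]
contact_force: [-6.1, 0.2, 5.3]
gripper_width: 0.0
gripper_force: 2.9
```

```bash
python3 plan.py; python3 die.py pics/s2.png
```

```text
now bed [-95.2 -92.8] z 15.9 deg 18.2 F [-6.07  0.16  5.29] t 4.8333
side die bed -52.0 -34.1 size [ 99.5 123.3] ang mod90 20.5 medV 116.0
scene die bed -35.6 -43.1 size [118.3 101. ] ang mod90 21.6 medV 141.0
```

View pics/s2.png

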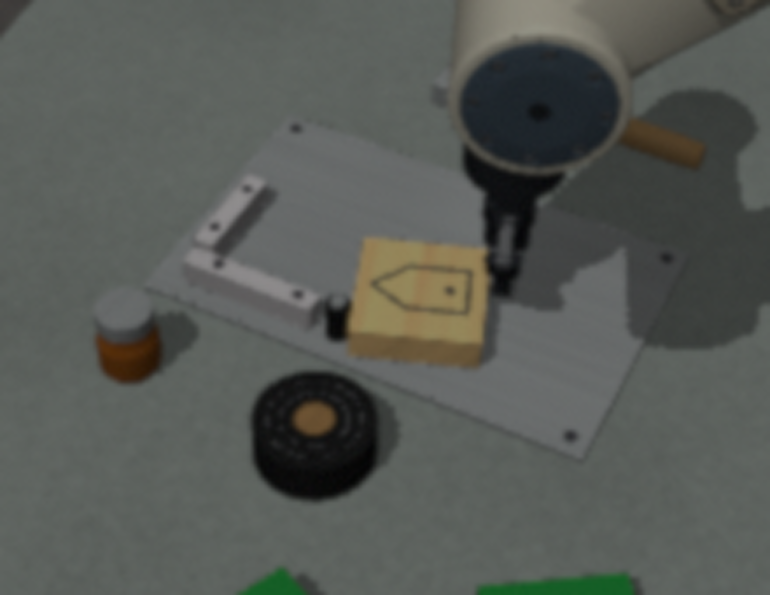

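The die has turned about 20° and bears on the post at crop (340,315), with the finger at (503,285). Contact force is 6 N, so I'll move the finger outward for more leverage and carry on.

Emit:
{"method": "apply_moves", "body": {
  "deltas": [
    {"jaw":0,"xyz":[7,0,0],"rotation":[0,0,-0.06]},
    {"jaw":0,"xyz":[0,-20,0],"rotation":[0,0,0]},
    {"jaw":0,"xyz":[-4,0,0],"rotation":[0,0,0]},
    {"jaw":0,"xyz":[-3,0,0],"rotation":[0,0,0]},
    {"jaw":0,"xyz":[-3,-4.6,0],"rotation":[0,0,-0.0436]},
    {"jaw":0,"xyz":[-3,-4.8,0],"rotation":[0,0,-0.0436]},
    {"jaw":0,"xyz":[-3,-4.8,0],"rotation":[0,0,-0.0436]},
    {"jaw":0,"xyz":[-3,-4.8,0],"rotation":[0,0,-0.0436]}
  ]
}}

```text
t: 5.6
eef_pos: [0.4937, -0.0684, 0.0161]
ee_rot: [-0.21, 0.978, 0.0, -0.001]
contact_force: [-0.8, -0.1, 0.1]
gripper_width: 0.0001
gripper_force: 0.3
```

Emit:
{"method": "apply_moves", "body": {
  "deltas": [
    {"jaw":0,"xyz":[-3,-4.8,0],"rotation":[0,0,-0.0436]},
    {"jaw":0,"xyz":[-3,-4.8,0],"rotation":[0,0,-0.0436]},
    {"jaw":0,"xyz":[-3,-4.8,0],"rotation":[0,0,-0.0436]},
    {"jaw":0,"xyz":[-3,-4.8,0],"rotation":[0,0,-0.0436]}
  ]
}}

```text
t: 5.93
eef_pos: [0.5133, -0.0797, 0.0161]
ee_rot: [-0.294, 0.956, 0.0, -0.001]
contact_force: [-0.8, -0.3, 0.7]
gripper_width: -0.0
gripper_force: 0.3
```

```bash
python3 plan.py; python3 die.py
```

```text
now bed [ -46.3 -130.8] z 16.1 deg 41.57 F [-0.78 -0.28  0.72] t 5.9333
side die bed -43.2 -38.0 size [105.7 122.5] ang mod90 42.2 medV 109.0
scene die bed -23.6 -43.0 size [120.4  98.4] ang mod90 42.9 medV 142.0
```

Emit:
{"method": "apply_moves", "body": {
  "deltas": [
    {"jaw":0,"xyz":[6,0,0],"rotation":[0,0,0]},
    {"jaw":0,"xyz":[0,26,0],"rotation":[0,0,0]},
    {"jaw":0,"xyz":[-4,0,0],"rotation":[0,0,0]},
    {"jaw":0,"xyz":[-2.5,0,0],"rotation":[0,0,0]},
    {"jaw":0,"xyz":[-2.2,-4.2,0],"rotation":[0,0,-0.0436]},
    {"jaw":0,"xyz":[-2.2,-4.2,0],"rotation":[0,0,-0.0436]}
  ]
}}

```text
t: 6.53
eef_pos: [0.5061, -0.0631, 0.0162]
ee_rot: [-0.335, 0.942, 0.0, -0.002]
contact_force: [-3.7, -1.1, 2.0]
gripper_width: -0.0002
gripper_force: 1.8
```

Emit:
{"method": "apply_moves", "body": {
  "deltas": [
    {"jaw":0,"xyz":[-2.2,-4.2,0],"rotation":[0,0,-0.0436]},
    {"jaw":0,"xyz":[-2.2,-4.2,0],"rotation":[0,0,-0.0436]}
  ]
}}

```text
t: 6.7
eef_pos: [0.5138, -0.0676, 0.016]
ee_rot: [-0.376, 0.927, 0.001, -0.003]
contact_force: [-7.5, -3.4, 6.2]
gripper_width: -0.0001
gripper_force: 3.9
```

```bash
python3 plan.py; python3 die.py
```

```text
now bed [ -47.3 -118.7] z 16.0 deg 51.56 F [-7.46 -3.39  6.15] t 6.7
side die bed -34.1 -43.3 size [110.  117.1] ang mod90 52.1 medV 110.0
scene die bed -18.0 -46.6 size [120.7  98.7] ang mod90 51.8 medV 141.0
```

Emit:
{"method": "apply_moves", "body": {
  "deltas": [
    {"jaw":0,"xyz":[7,0,0],"rotation":[0,0,0]},
    {"jaw":0,"xyz":[0,-24,0],"rotation":[0,0,0]},
    {"jaw":0,"xyz":[-4,0,0],"rotation":[0,0,0]},
    {"jaw":0,"xyz":[-2,0,0],"rotation":[0,0,0]},
    {"jaw":0,"xyz":[-2.7,-4.8,0],"rotation":[0,0,-0.0436]},
    {"jaw":0,"xyz":[-2.7,-4.8,0],"rotation":[0,0,-0.0436]},
    {"jaw":0,"xyz":[-2.7,-4.8,0],"rotation":[0,0,-0.0436]},
    {"jaw":0,"xyz":[-2.7,-4.8,0],"rotation":[0,0,-0.0436]},
    {"jaw":0,"xyz":[-2.7,-4.8,0],"rotation":[0,0,-0.0436]}
  ]
}}

```text
t: 7.55
eef_pos: [0.5581, -0.0896, 0.016]
ee_rot: [-0.475, 0.88, 0.001, -0.001]
contact_force: [-1.4, -0.4, 0.5]
gripper_width: -0.0004
gripper_force: 0.4
```

Emit:
{"method": "apply_moves", "body": {
  "deltas": [
    {"jaw":0,"xyz":[-2.6,-4.8,0],"rotation":[0,0,-0.0436]},
    {"jaw":0,"xyz":[-2.6,-4.8,0],"rotation":[0,0,-0.0436]},
    {"jaw":0,"xyz":[-2.6,-4.8,0],"rotation":[0,0,-0.0436]},
    {"jaw":0,"xyz":[-2.6,-4.8,0],"rotation":[0,0,-0.0436]},
    {"jaw":0,"xyz":[0,0,0],"rotation":[0,0,0]}
  ]
}}

```text
t: 7.97
eef_pos: [0.5808, -0.09, 0.0159]
ee_rot: [-0.549, 0.836, 0.001, -0.001]
contact_force: [-0.3, 1.1, -0.5]
gripper_width: -0.0001
gripper_force: 0.0
```

```bash
python3 plan.py; python3 die.py
```

```text
now bed [  22.  -132.3] z 15.9 deg 74.05 F [-0.32  1.09 -0.47] t 7.9667
side die bed -17.3 -47.0 size [118.9 111.6] ang mod90 76.3 medV 108.0
scene die bed -6.9 -55.6 size [105.1  97.3] ang mod90 76.0 medV 150.0
```

Emit:
{"method": "apply_moves", "body": {
  "deltas": [
    {"jaw":0,"xyz":[-2.5,-4.8,0],"rotation":[0,0,-0.0436]},
    {"jaw":0,"xyz":[-2.5,-4.8,0],"rotation":[0,0,-0.0436]},
    {"jaw":0,"xyz":[-2.4,-4.8,0],"rotation":[0,0,-0.0436]},
    {"jaw":0,"xyz":[-2.4,-4.8,0],"rotation":[0,0,-0.0436]},
    {"jaw":0,"xyz":[-1.2,-2.4,0],"rotation":[0,0,-0.022]}
  ]
}}

```text
t: 8.48
eef_pos: [0.6042, -0.0868, 0.0159]
ee_rot: [-0.628, 0.778, 0.001, -0.001]
contact_force: [0.0, -1.1, 0.3]
gripper_width: 0.0001
gripper_force: 0.4
```

Emit:
{"method": "apply_moves", "body": {
  "deltas": [
    {"jaw":0,"xyz":[-1,-1.2,0],"rotation":[0,0,-0.022]},
    {"jaw":0,"xyz":[-1,-1.2,0],"rotation":[0,0,-0.022]}
  ]
}}

```text
t: 8.65
eef_pos: [0.607, -0.086, 0.0161]
ee_rot: [-0.645, 0.764, 0.0, -0.001]
contact_force: [1.1, -4.2, -0.7]
gripper_width: -0.0002
gripper_force: 2.0
```

```bash
python3 plan.py; python3 die.py
```

```text
now bed [  47.5 -124.9] z 16.1 deg 87.78 F [ 1.06 -4.22 -0.7 ] t 8.65
side die bed -7.0 -47.3 size [123.3 107.7] ang mod90 88.7 medV 111.0
scene die bed 2.1 -59.5 size [101.2  98.7] ang mod90 88.1 medV 153.0
```

Emit:
{"method": "apply_moves", "body": {
  "deltas": [
    {"jaw":0,"xyz":[-0.8,0,0],"rotation":[0,0,-0.02]},
    {"jaw":0,"xyz":[-0.6,0,0],"rotation":[0,0,-0.018]}
  ]
}}

```text
t: 8.92
eef_pos: [0.6078, -0.0856, 0.0165]
ee_rot: [-0.66, 0.751, -0.001, -0.001]
contact_force: [2.7, -10.7, -1.2]
gripper_width: 0.0
gripper_force: 4.5
```

```bash
python3 plan.py; python3 die.py pics/s3.png
```

```text
now bed [  48.2 -124.5] z 16.5 deg 89.98 F [  2.72 -10.69  -1.24] t 8.9167
side die bed -7.0 -47.3 size [123.3 107.7] ang mod90 88.7 medV 111.0
scene die bed 2.1 -59.5 size [101.8  98.7] ang mod90 88.1 medV 153.0
```

View pics/s3.png

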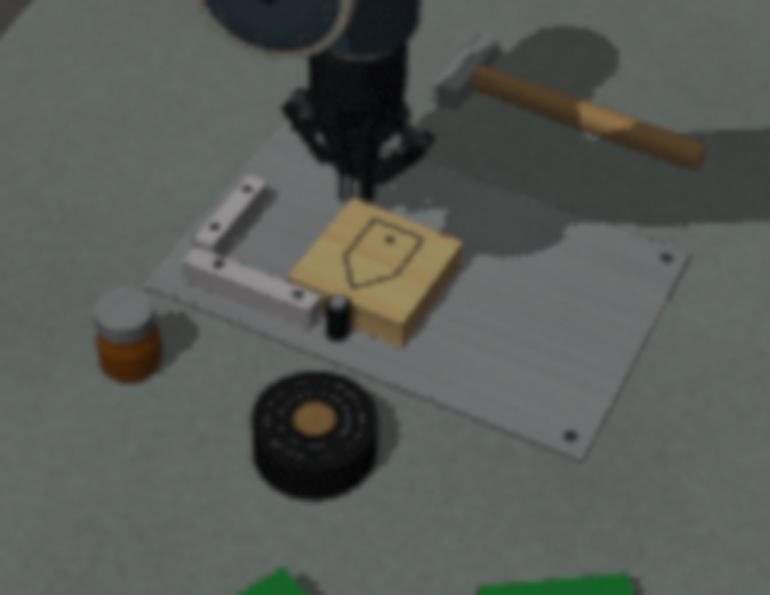

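The die lies along the rail with its point towards it, in the crop at (375,265). It still has about 70 mm to slide. I'll move round to its bed -x side.

Emit:
{"method": "apply_moves", "body": {
  "deltas": [
    {"jaw":0,"xyz":[8,0,0],"rotation":[0,0,0]},
    {"jaw":0,"xyz":[10,0,-20],"rotation":[0,0,0.1]},
    {"jaw":0,"xyz":[0,0,-30],"rotation":[0,0,0.12]},
    {"jaw":0,"xyz":[0,20,-10],"rotation":[0,0,0.12]},
    {"jaw":0,"xyz":[0,20,0],"rotation":[0,0,0.12]},
    {"jaw":0,"xyz":[0,20,0],"rotation":[0,0,0.12]},
    {"jaw":0,"xyz":[0,20,0],"rotation":[0,0,0.12]},
    {"jaw":0,"xyz":[0,20,0],"rotation":[0,0,0.12]},
    {"jaw":0,"xyz":[0,0,0],"rotation":[0,0,0.12]},
    {"jaw":0,"xyz":[0,0,0],"rotation":[0,0,0.12]}
  ]
}}

```text
t: 9.85
eef_pos: [0.5221, -0.0461, 0.0764]
ee_rot: [-0.187, 0.982, 0.001, -0.001]
contact_force: [0.2, 0.8, 0.1]
gripper_width: 0.0003
gripper_force: 0.0
```

```bash
python3 plan.py -85 -64 0 60; python3 die.py
```

```text
now bed [-41.8 -96.3] z 76.4 deg 28.9 F [0.22 0.83 0.06] t 9.85
tool mm [22.2 49.1 16.6] rot [ 0.0018 -0.0017  0.5043]
side die bed -7.4 -47.1 size [121.5 108.2] ang mod90 88.1 medV 112.0
scene die bed 2.4 -58.8 size [100.4  99.4] ang mod90 88.0 medV 144.0
```

Emit:
{"method": "apply_moves", "body": {
  "deltas": [
    {"jaw":0,"xyz":[11,25,0],"rotation":[0,0,0]},
    {"jaw":0,"xyz":[11,24,0],"rotation":[0,0,0]},
    {"jaw":0,"xyz":[0,0,0],"rotation":[0,0,0.105]},
    {"jaw":0,"xyz":[0,0,0],"rotation":[0,0,0.105]},
    {"jaw":0,"xyz":[0,0,0],"rotation":[0,0,0.105]},
    {"jaw":0,"xyz":[0,0,0],"rotation":[0,0,0.105]},
    {"jaw":0,"xyz":[0,0,0],"rotation":[0,0,0.105]},
    {"jaw":0,"xyz":[0,0,20],"rotation":[0,0,0]},
    {"jaw":0,"xyz":[0,0,20],"rotation":[0,0,0]},
    {"jaw":0,"xyz":[0,0,0],"rotation":[0,0,0]}
  ]
}}

```text
t: 10.78
eef_pos: [0.4816, -0.0102, 0.033]
ee_rot: [0.071, 0.997, -0.0, -0.004]
contact_force: [-0.2, 0.6, -0.1]
gripper_width: -0.0
gripper_force: 0.0
```

```bash
python3 plan.py -65 -64 -1 16
```

```text
now bed [-86.6 -65.9] z 33.0 deg -0.77 F [-0.25  0.64 -0.06] t 10.7833
tool mm [-21.7   2.2  16.8] rot [-0.0012 -0.0084  0.004 ]
```

Emit:
{"method": "apply_moves", "body": {
  "deltas": [
    {"jaw":0,"xyz":[0,1,12],"rotation":[0,-0.004,0]},
    {"jaw":0,"xyz":[0,0,5],"rotation":[0,0,0]},
    {"jaw":0,"xyz":[-8,0,0],"rotation":[0,0,0]},
    {"jaw":0,"xyz":[-6,0,0],"rotation":[0,0,0]},
    {"jaw":0,"xyz":[-4,0,0],"rotation":[0,0,0]},
    {"jaw":0,"xyz":[-4,0,0],"rotation":[0,0,0]},
    {"jaw":0,"xyz":[-4,0,0],"rotation":[0,0,0]},
    {"jaw":0,"xyz":[-4,0,0],"rotation":[0,0,0]},
    {"jaw":0,"xyz":[-4,0,0],"rotation":[0,0,0]}
  ]
}}

```text
t: 11.53
eef_pos: [0.5177, -0.0141, 0.0193]
ee_rot: [0.072, 0.997, -0.0, 0.0]
contact_force: [-5.2, -1.1, 3.7]
gripper_width: -0.0
gripper_force: 2.3
```

Emit:
{"method": "apply_moves", "body": {
  "deltas": [
    {"jaw":0,"xyz":[-4,0,0],"rotation":[0,0,0]},
    {"jaw":0,"xyz":[-4,0,0],"rotation":[0,0,0]},
    {"jaw":0,"xyz":[-4,0,0],"rotation":[0,0,0]},
    {"jaw":0,"xyz":[-4,0,0],"rotation":[0,0,0]}
  ]
}}

```text
t: 11.87
eef_pos: [0.5333, -0.0166, 0.0192]
ee_rot: [0.072, 0.997, -0.001, -0.0]
contact_force: [-7.1, -1.0, 5.3]
gripper_width: -0.0001
gripper_force: 2.9
```

```bash
python3 plan.py; python3 die.py
```

```text
now bed [-34.6 -65.5] z 19.2 deg -0.9 F [-7.11 -1.04  5.31] t 11.8667
side die bed 20.8 -47.1 size [106.6 122.6] ang mod90 0.4 medV 112.0
scene die bed 30.7 -59.2 size [ 99.8 100.1] ang mod90 89.6 medV 144.0
```

Emit:
{"method": "apply_moves", "body": {
  "deltas": [
    {"jaw":0,"xyz":[5,0,0],"rotation":[0,0,0]},
    {"jaw":0,"xyz":[0,14,0],"rotation":[0,0,0]},
    {"jaw":0,"xyz":[-4,0,0],"rotation":[0,0,0]},
    {"jaw":0,"xyz":[-3,0,0],"rotation":[0,0,0]},
    {"jaw":0,"xyz":[-3,0,0],"rotation":[0,0,0]},
    {"jaw":0,"xyz":[-3,0,0],"rotation":[0,0,0]},
    {"jaw":0,"xyz":[-3,0,0],"rotation":[0,0,0]},
    {"jaw":0,"xyz":[-3,0,0],"rotation":[0,0,0]}
  ]
}}

```text
t: 12.63
eef_pos: [0.55, -0.0045, 0.0193]
ee_rot: [0.072, 0.997, -0.0, 0.001]
contact_force: [-3.3, 1.2, 1.5]
gripper_width: 0.0003
gripper_force: 1.5
```

```bash
python3 plan.py; python3 die.py
```

```text
now bed [-19.5 -51.4] z 19.3 deg -0.92 F [-3.28  1.19  1.53] t 12.6333
side die bed 39.0 -58.3 size [106.6 100.4] ang mod90 89.7 medV 111.0
scene die bed 45.1 -62.0 size [101. 100.] ang mod90 88.4 medV 143.0
```

Emit:
{"method": "apply_moves", "body": {
  "deltas": [
    {"jaw":0,"xyz":[-3,0,0],"rotation":[0,0,0]},
    {"jaw":0,"xyz":[-3,0,0],"rotation":[0,0,0]},
    {"jaw":0,"xyz":[-3,0,0],"rotation":[0,0,0]},
    {"jaw":0,"xyz":[-3,0,0],"rotation":[0,0,0]},
    {"jaw":0,"xyz":[-3,0,0],"rotation":[0,0,0]},
    {"jaw":0,"xyz":[-3,0,0],"rotation":[0,0,0]}
  ]
}}

```text
t: 13.23
eef_pos: [0.5681, -0.0068, 0.0193]
ee_rot: [0.072, 0.997, -0.0, 0.001]
contact_force: [-2.1, 0.6, -0.2]
gripper_width: 0.0001
gripper_force: 0.6
```

Emit:
{"method": "apply_moves", "body": {
  "deltas": [
    {"jaw":0,"xyz":[-1,0,0],"rotation":[0,0,0]},
    {"jaw":0,"xyz":[-1,0,0],"rotation":[0,0,0]},
    {"jaw":0,"xyz":[-1,0,0],"rotation":[0,0,0]},
    {"jaw":0,"xyz":[-1,0,0],"rotation":[0,0,0]}
  ]
}}

```text
t: 13.57
eef_pos: [0.5718, -0.0074, 0.0194]
ee_rot: [0.072, 0.997, -0.0, 0.001]
contact_force: [0.3, 0.2, -0.6]
gripper_width: 0.0001
gripper_force: 0.4
```

```bash
python3 plan.py; python3 die.py
```

```text
now bed [  2.4 -51.5] z 19.4 deg -0.89 F [ 0.3   0.16 -0.62] t 13.5667
side die bed 61.0 -58.5 size [111.  101.2] ang mod90 87.0 medV 110.0
scene die bed 65.8 -64.5 size [101.3 100.3] ang mod90 86.1 medV 145.0
```

Emit:
{"method": "apply_moves", "body": {
  "deltas": [
    {"jaw":0,"xyz":[6,0,0],"rotation":[0,0,0]},
    {"jaw":0,"xyz":[0,-22,0],"rotation":[0,0,0]},
    {"jaw":0,"xyz":[-4,0,0],"rotation":[0,0,0]},
    {"jaw":0,"xyz":[-2,0,0],"rotation":[0,0,0]},
    {"jaw":0,"xyz":[-1,0,0],"rotation":[0,0,0]},
    {"jaw":0,"xyz":[-1,0,0],"rotation":[0,0,0]},
    {"jaw":0,"xyz":[-1,0,0],"rotation":[0,0,0]},
    {"jaw":0,"xyz":[-1,0,0],"rotation":[0,0,0]}
  ]
}}

```text
t: 14.33
eef_pos: [0.5721, -0.0294, 0.0194]
ee_rot: [0.072, 0.997, -0.0, 0.001]
contact_force: [-5.6, 0.9, 3.8]
gripper_width: -0.0001
gripper_force: 3.2
```

Emit:
{"method": "apply_moves", "body": {
  "deltas": [
    {"jaw":0,"xyz":[-1,0,0],"rotation":[0,0,0]},
    {"jaw":0,"xyz":[-1,0,0],"rotation":[0,0,0]}
  ]
}}

```text
t: 14.5
eef_pos: [0.5722, -0.0297, 0.0192]
ee_rot: [0.072, 0.997, -0.0, -0.001]
contact_force: [-11.9, 2.5, 10.8]
gripper_width: 0.0
gripper_force: 5.9
```

```bash
python3 plan.py; python3 die.py
```

```text
now bed [  5.7 -73.6] z 19.2 deg -0.9 F [-11.91   2.48  10.75] t 14.5
side die bed 64.9 -58.3 size [109.6  99.8] ang mod90 87.6 medV 113.0
scene die bed 70.6 -63.9 size [101.2  99. ] ang mod90 85.8 medV 150.0
```

Emit:
{"method": "apply_moves", "body": {
  "deltas": [
    {"jaw":0,"xyz":[8,0,0],"rotation":[0,0,0]},
    {"jaw":0,"xyz":[12,0,-20],"rotation":[0,0,-0.12]},
    {"jaw":0,"xyz":[0,0,-25],"rotation":[0,0,-0.12]},
    {"jaw":0,"xyz":[0,-30,0],"rotation":[0,0,-0.12]},
    {"jaw":0,"xyz":[0,-30,0],"rotation":[0,0,-0.12]},
    {"jaw":0,"xyz":[0,-15,0],"rotation":[0,0,-0.12]},
    {"jaw":0,"xyz":[0,0,0],"rotation":[0,0,-0.12]},
    {"jaw":0,"xyz":[0,0,0],"rotation":[0,0,-0.12]},
    {"jaw":0,"xyz":[0,0,0],"rotation":[0,0,-0.12]},
    {"jaw":0,"xyz":[0,0,0],"rotation":[0,0,-0.12]}
  ]
}}

```text
t: 15.43
eef_pos: [0.5696, -0.1003, 0.0645]
ee_rot: [-0.453, 0.891, -0.001, 0.002]
contact_force: [-0.5, 0.7, 0.2]
gripper_width: 0.0001
gripper_force: 0.0
```

```bash
python3 plan.py 88 -145 88.5 60; python3 die.py; python3 -c "
from h import *
p,d=cams.camera('scene');cv2.imwrite('pics/c4.png',cv2.resize(p[170:270,170:300],None,fx=6,fy=6,interpolation=cv2.INTER_CUBIC)[:,:,::-1])"
```

```text
now bed [  12.2 -144. ] z 64.5 deg 61.32 F [-0.5   0.73  0.23] t 15.4333
tool mm [-35.5 -67.    4.8] rot [-0.0039  0.0012 -0.4743]
side die bed 64.1 -58.2 size [109.6 101.4] ang mod90 87.4 medV 107.0
scene die bed 70.8 -63.3 size [99.9 98. ] ang mod90 85.8 medV 158.0
```

View pics/c4.png

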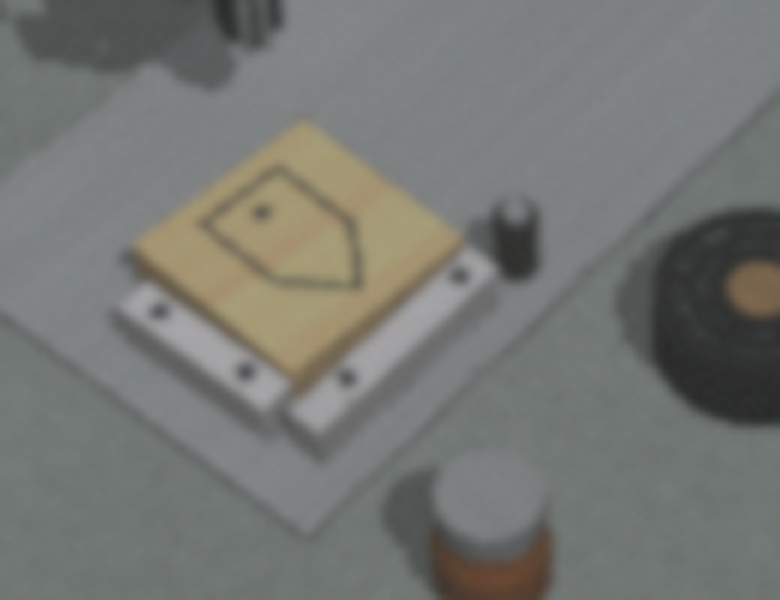

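The scene crop shows the die in its corner at about (300,250) with a slight clockwise skew, leaving a small gap at the outer end of the stop near (135,265). I'll push it flat to the rail from the bed -y side, near the stop.

Emit:
{"method": "apply_moves", "body": {
  "deltas": [
    {"jaw":0,"xyz":[-18,-33,0],"rotation":[0,0,0]},
    {"jaw":0,"xyz":[-17,-33,0],"rotation":[0,0,0]},
    {"jaw":0,"xyz":[0,0,0],"rotation":[0,0,-0.12]},
    {"jaw":0,"xyz":[0,0,0],"rotation":[0,0,-0.12]},
    {"jaw":0,"xyz":[0,0,0],"rotation":[0,0,-0.12]},
    {"jaw":0,"xyz":[0,0,0],"rotation":[0,0,-0.114]},
    {"jaw":0,"xyz":[0,0,20],"rotation":[0,0,0]},
    {"jaw":0,"xyz":[0,0,20],"rotation":[0,0,0]},
    {"jaw":0,"xyz":[0,0,6],"rotation":[0,0,0]},
    {"jaw":0,"xyz":[0,0,0],"rotation":[0,0,0]}
  ]
}}

```text
t: 16.42
eef_pos: [0.6414, -0.1113, 0.0165]
ee_rot: [-0.647, 0.763, 0.0, -0.001]
contact_force: [0.4, -0.5, -0.2]
gripper_width: 0.0002
gripper_force: 0.0
```

```bash
python3 plan.py 95 -126 88.5 17
```

```text
now bed [  84.9 -145.5] z 16.5 deg 88.0 F [ 0.39 -0.47 -0.19] t 16.4167
tool mm [-19.9  -9.5  -0.5] rot [ 0.0018 -0.0006 -0.0088]
```

Emit:
{"method": "apply_moves", "body": {
  "deltas": [
    {"jaw":0,"xyz":[-6,-10,0],"rotation":[0,0,0]},
    {"jaw":0,"xyz":[-5,0,0],"rotation":[0,0,0]},
    {"jaw":0,"xyz":[-2,0,0],"rotation":[0,0,0]},
    {"jaw":0,"xyz":[-1.5,0,0],"rotation":[0,0,0]},
    {"jaw":0,"xyz":[-1.5,0,0],"rotation":[0,0,0]},
    {"jaw":0,"xyz":[-1,0,0],"rotation":[0,0,0]},
    {"jaw":0,"xyz":[-1,0,0],"rotation":[0,0,0]}
  ]
}}

```text
t: 17.0
eef_pos: [0.6558, -0.0957, 0.0192]
ee_rot: [-0.648, 0.762, -0.001, 0.001]
contact_force: [1.3, -2.9, 1.5]
gripper_width: 0.0
gripper_force: 1.0
```

Emit:
{"method": "apply_moves", "body": {
  "deltas": [
    {"jaw":0,"xyz":[-1,0,0],"rotation":[0,0,0]},
    {"jaw":0,"xyz":[-1,0,0],"rotation":[0,0,0]}
  ]
}}

```text
t: 17.17
eef_pos: [0.6562, -0.0937, 0.0191]
ee_rot: [-0.648, 0.762, -0.001, 0.001]
contact_force: [0.7, -4.3, 2.0]
gripper_width: 0.0001
gripper_force: 2.0
```

Emit:
{"method": "apply_moves", "body": {
  "deltas": [
    {"jaw":0,"xyz":[-1,0,0],"rotation":[0,0,0]},
    {"jaw":0,"xyz":[-1,0,0],"rotation":[0,0,0]}
  ]
}}

```text
t: 17.33
eef_pos: [0.657, -0.0923, 0.0191]
ee_rot: [-0.648, 0.762, -0.002, 0.001]
contact_force: [2.9, -6.0, -0.2]
gripper_width: -0.0001
gripper_force: 3.0
```

```bash
python3 plan.py; python3 die.py
```

```text
now bed [  97.9 -124.7] z 19.1 deg 88.15 F [ 2.95 -6.02 -0.15] t 17.3333
side die bed 63.7 -56.8 size [105.5 100.6] ang mod90 88.6 medV 114.0
scene die bed 69.7 -59.9 size [100.6  98.3] ang mod90 88.8 medV 159.0
```

Emit:
{"method": "apply_moves", "body": {
  "deltas": [
    {"jaw":0,"xyz":[-1,0,0],"rotation":[0,0,0]},
    {"jaw":0,"xyz":[0,0,0],"rotation":[0,0,0]}
  ]
}}

```text
t: 17.6
eef_pos: [0.6577, -0.0917, 0.0192]
ee_rot: [-0.648, 0.762, -0.002, 0.001]
contact_force: [4.1, -7.5, -0.4]
gripper_width: 0.0002
gripper_force: 3.2
```

Emit:
{"method": "apply_moves", "body": {
  "deltas": [
    {"jaw":0,"xyz":[8,0,0],"rotation":[0,0,0]},
    {"jaw":0,"xyz":[12,0,-20],"rotation":[0,0,0]},
    {"jaw":0,"xyz":[0,0,-25],"rotation":[0,0,0]},
    {"jaw":0,"xyz":[0,30,0],"rotation":[0,0,0]},
    {"jaw":0,"xyz":[0,35,0],"rotation":[0,0,0]},
    {"jaw":0,"xyz":[0,35,0],"rotation":[0,0,0]},
    {"jaw":0,"xyz":[0,15,0],"rotation":[0,0,0.12]},
    {"jaw":0,"xyz":[0,0,0],"rotation":[0,0,0.12]},
    {"jaw":0,"xyz":[0,0,0],"rotation":[0,0,0.12]},
    {"jaw":0,"xyz":[0,0,0],"rotation":[0,0,0.12]}
  ]
}}

```text
t: 18.43
eef_pos: [0.5385, -0.0911, 0.0632]
ee_rot: [-0.445, 0.895, 0.0, 0.001]
contact_force: [0.3, -0.1, -0.3]
gripper_width: 0.0
gripper_force: 0.0
```

Emit:
{"method": "apply_moves", "body": {
  "deltas": [
    {"jaw":0,"xyz":[0,0,0],"rotation":[0,0,0.12]},
    {"jaw":0,"xyz":[0,0,0],"rotation":[0,0,0.12]},
    {"jaw":0,"xyz":[0,0,0],"rotation":[0,0,0.12]},
    {"jaw":0,"xyz":[0,0,0],"rotation":[0,0,0.12]},
    {"jaw":0,"xyz":[0,0,0],"rotation":[0,0,0.12]},
    {"jaw":0,"xyz":[0,0,0],"rotation":[0,0,0.12]},
    {"jaw":0,"xyz":[0,0,0],"rotation":[0,0,0.12]},
    {"jaw":0,"xyz":[0,0,0],"rotation":[0,0,0.12]},
    {"jaw":0,"xyz":[0,0,0],"rotation":[0,0,0.115]},
    {"jaw":0,"xyz":[0,0,0],"rotation":[0,0,0]}
  ]
}}

```text
t: 19.27
eef_pos: [0.5388, -0.0912, 0.0629]
ee_rot: [0.075, 0.997, 0.0, 0.0]
contact_force: [-0.1, 0.9, -0.3]
gripper_width: 0.0001
gripper_force: 0.0
```

```bash
python3 plan.py -15 -64 -1 18; python3 die.py
```

```text
now bed [ -19.5 -138.9] z 62.9 deg -1.21 F [-0.12  0.89 -0.34] t 19.2667
tool mm [-2.9 74.9 44.9] rot [ 0.0007  0.0004 -0.0036]
side die bed 63.9 -56.1 size [104.8 100.6] ang mod90 89.1 medV 112.0
scene die bed 69.7 -59.5 size [100.1  98.5] ang mod90 89.3 medV 156.5
```

Emit:
{"method": "apply_moves", "body": {
  "deltas": [
    {"jaw":0,"xyz":[0,25,0],"rotation":[0,0,0]},
    {"jaw":0,"xyz":[0,25,0],"rotation":[0,0,0]},
    {"jaw":0,"xyz":[0,26,20],"rotation":[0,0,0]},
    {"jaw":0,"xyz":[0,0,20],"rotation":[0,0,0]},
    {"jaw":0,"xyz":[-5,0,5],"rotation":[0,0,0]},
    {"jaw":0,"xyz":[-8,0,0],"rotation":[0,0,0]},
    {"jaw":0,"xyz":[-5,0,0],"rotation":[0,0,0]},
    {"jaw":0,"xyz":[-2,0,0],"rotation":[0,0,0]},
    {"jaw":0,"xyz":[-1.5,0,0],"rotation":[0,0,0]},
    {"jaw":0,"xyz":[-1,0,0],"rotation":[0,0,0]}
  ]
}}

```text
t: 20.2
eef_pos: [0.5731, -0.0202, 0.0191]
ee_rot: [0.073, 0.997, 0.0, 0.001]
contact_force: [-3.1, 0.5, 2.2]
gripper_width: 0.0001
gripper_force: 1.4
```

Emit:
{"method": "apply_moves", "body": {
  "deltas": [
    {"jaw":0,"xyz":[-1,0,0],"rotation":[0,0,0]},
    {"jaw":0,"xyz":[-1,0,0],"rotation":[0,0,0]}
  ]
}}

```text
t: 20.37
eef_pos: [0.5744, -0.0202, 0.0187]
ee_rot: [0.073, 0.997, -0.0, 0.001]
contact_force: [-3.1, 0.8, 2.3]
gripper_width: 0.0001
gripper_force: 1.5
```

```bash
python3 plan.py; python3 die.py
```

```text
now bed [  6.7 -63.9] z 18.7 deg -0.97 F [-3.05  0.77  2.34] t 20.3667
side die bed 65.3 -57.0 size [104.8  99.3] ang mod90 89.7 medV 116.0
scene die bed 70.9 -59.5 size [100.5  99.4] ang mod90 89.3 medV 150.0
```

Emit:
{"method": "apply_moves", "body": {
  "deltas": [
    {"jaw":0,"xyz":[-1,0,0],"rotation":[0,0,0]},
    {"jaw":0,"xyz":[-1,0,0],"rotation":[0,0,0]}
  ]
}}

```text
t: 20.63
eef_pos: [0.5764, -0.0204, 0.0185]
ee_rot: [0.073, 0.997, -0.0, 0.001]
contact_force: [-2.5, -0.3, 2.3]
gripper_width: -0.0002
gripper_force: 2.0
```

Emit:
{"method": "apply_moves", "body": {
  "deltas": [
    {"jaw":0,"xyz":[-1,0,0],"rotation":[0,0,0]},
    {"jaw":0,"xyz":[-1,0,0],"rotation":[0,0,0]}
  ]
}}

```text
t: 20.8
eef_pos: [0.577, -0.0205, 0.0182]
ee_rot: [0.073, 0.997, -0.0, -0.001]
contact_force: [-10.8, 2.2, 9.0]
gripper_width: 0.0
gripper_force: 5.6
```

```bash
python3 plan.py; python3 die.py
```

```text
now bed [  9.3 -63.9] z 18.2 deg -0.97 F [-10.82   2.22   8.98] t 20.8
side die bed 67.4 -56.5 size [103.8  99.9] ang mod90 89.8 medV 116.0
scene die bed 73.5 -59.3 size [100.1  99.9] ang mod90 89.7 medV 152.0
```

Emit:
{"method": "apply_moves", "body": {
  "deltas": [
    {"jaw":0,"xyz":[0,0,0],"rotation":[0,0,0]},
    {"jaw":0,"xyz":[0,0,0],"rotation":[0,0,0]},
    {"jaw":0,"xyz":[0,0,0],"rotation":[0,0,0]},
    {"jaw":0,"xyz":[0,0,0],"rotation":[0,0,0]},
    {"jaw":0,"xyz":[0,0,0],"rotation":[0,0,0]},
    {"jaw":0,"xyz":[0,0,0],"rotation":[0,0,0]},
    {"jaw":0,"xyz":[0,0,0],"rotation":[0,0,0]},
    {"jaw":0,"xyz":[0,0,0],"rotation":[0,0,0]}
  ]
}}

```text
t: 21.57
eef_pos: [0.577, -0.0205, 0.0181]
ee_rot: [0.073, 0.997, -0.0, -0.001]
contact_force: [-8.4, 1.2, 5.9]
gripper_width: -0.0001
gripper_force: 4.3
```

```bash
python3 plan.py; python3 -c "
from h import *
p,d=cams.camera('scene');cv2.imwrite('pics/c5.png',cv2.resize(p[170:270,170:300],None,fx=6,fy=6,interpolation=cv2.INTER_CUBIC)[:,:,::-1])"
```

```text
now bed [  9.2 -63.9] z 18.1 deg -0.96 F [-8.4   1.21  5.94] t 21.5667
```

View pics/c5.png

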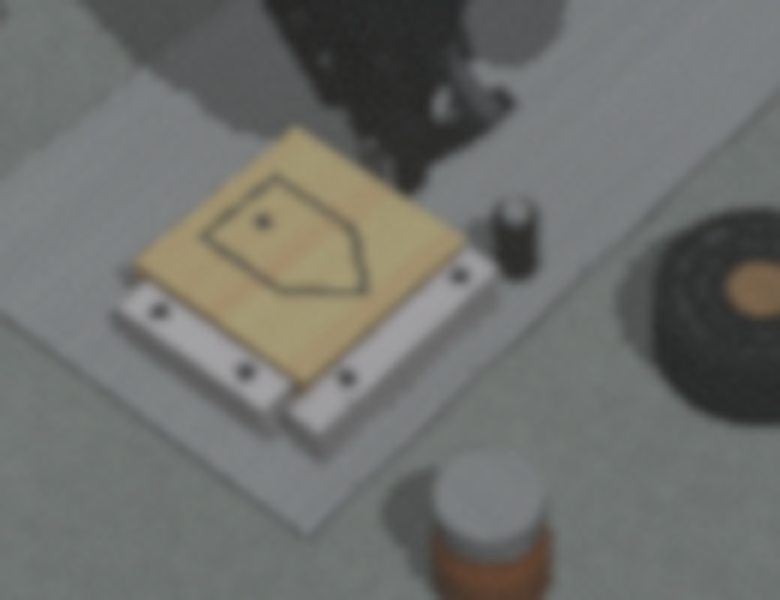

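The die looks flush against both the rail and the stop, with its point towards the rail at (365,290). I'll check with one gentle push towards the rail, then press home again lightly.

Emit:
{"method": "apply_moves", "body": {
  "deltas": [
    {"jaw":0,"xyz":[4,0,0],"rotation":[0,0,0]},
    {"jaw":0,"xyz":[16,0,-20],"rotation":[0,0,0]},
    {"jaw":0,"xyz":[0,-20,-25],"rotation":[0,0,-0.12]},
    {"jaw":0,"xyz":[0,-30,0],"rotation":[0,0,-0.12]},
    {"jaw":0,"xyz":[0,-30,0],"rotation":[0,0,-0.12]},
    {"jaw":0,"xyz":[0,-15,0],"rotation":[0,0,-0.12]},
    {"jaw":0,"xyz":[0,0,0],"rotation":[0,0,-0.12]},
    {"jaw":0,"xyz":[0,0,0],"rotation":[0,0,-0.12]},
    {"jaw":0,"xyz":[0,0,0],"rotation":[0,0,-0.12]},
    {"jaw":0,"xyz":[0,0,0],"rotation":[0,0,-0.12]}
  ]
}}

```text
t: 22.45
eef_pos: [0.5625, -0.1121, 0.0636]
ee_rot: [-0.399, 0.917, -0.001, 0.002]
contact_force: [-0.1, 0.5, 0.0]
gripper_width: 0.0002
gripper_force: 0.0
```

Emit:
{"method": "apply_moves", "body": {
  "deltas": [
    {"jaw":0,"xyz":[0,0,0],"rotation":[0,0,-0.12]},
    {"jaw":0,"xyz":[0,0,0],"rotation":[0,0,-0.12]},
    {"jaw":0,"xyz":[0,0,0],"rotation":[0,0,-0.12]},
    {"jaw":0,"xyz":[0,0,0],"rotation":[0,0,-0.12]},
    {"jaw":0,"xyz":[0,0,0],"rotation":[0,0,-0.114]},
    {"jaw":0,"xyz":[0,0,0],"rotation":[0,0,0]}
  ]
}}

```text
t: 22.95
eef_pos: [0.5624, -0.1119, 0.0636]
ee_rot: [-0.649, 0.761, -0.002, 0.001]
contact_force: [0.3, 0.2, 0.1]
gripper_width: -0.0003
gripper_force: 0.0
```

```bash
python3 plan.py 78 -145 89.5 18; python3 die.py
```

```text
now bed [   6.6 -156.3] z 63.6 deg 88.33 F [0.32 0.2  0.1 ] t 22.95
tool mm [-13.4 -70.9  45.9] rot [-0.0042  0.0001 -0.0205]
side die bed 66.8 -56.6 size [103.6 101.1] ang mod90 89.8 medV 107.0
scene die bed 73.8 -59.5 size [100.3  98.9] ang mod90 89.5 medV 160.0
```

Emit:
{"method": "apply_moves", "body": {
  "deltas": [
    {"jaw":0,"xyz":[-6,-35,0],"rotation":[0,0,-0.02]},
    {"jaw":0,"xyz":[-7,-36,0],"rotation":[0,0,0]},
    {"jaw":0,"xyz":[0,0,22],"rotation":[0,0,0]},
    {"jaw":0,"xyz":[0,0,22],"rotation":[0,0,0]},
    {"jaw":0,"xyz":[-7,0,0],"rotation":[0,0,0]},
    {"jaw":0,"xyz":[-6,0,0],"rotation":[0,0,0]},
    {"jaw":0,"xyz":[-3,0,0],"rotation":[0,0,0]},
    {"jaw":0,"xyz":[-2,0,0],"rotation":[0,0,0]},
    {"jaw":0,"xyz":[-1,0,0],"rotation":[0,0,0]}
  ]
}}

```text
t: 23.8
eef_pos: [0.6373, -0.0905, 0.0214]
ee_rot: [-0.655, 0.756, -0.002, 0.002]
contact_force: [-0.0, 0.0, 0.7]
gripper_width: 0.0001
gripper_force: 0.0
```

Emit:
{"method": "apply_moves", "body": {
  "deltas": [
    {"jaw":0,"xyz":[-1,0,0],"rotation":[0,0,0]},
    {"jaw":0,"xyz":[-1,0,0],"rotation":[0,0,0]}
  ]
}}

```text
t: 23.97
eef_pos: [0.6369, -0.089, 0.0204]
ee_rot: [-0.655, 0.756, -0.001, 0.001]
contact_force: [-0.5, 0.4, -0.6]
gripper_width: -0.0002
gripper_force: 0.0
```

```bash
python3 plan.py
```

```text
now bed [  77.5 -124. ] z 20.4 deg 89.22 F [-0.45  0.38 -0.58] t 23.9667
```

Emit:
{"method": "apply_moves", "body": {
  "deltas": [
    {"jaw":0,"xyz":[-1,0,0],"rotation":[0,0,0]},
    {"jaw":0,"xyz":[-1,0,0],"rotation":[0,0,0]}
  ]
}}

```text
t: 24.13
eef_pos: [0.6373, -0.0884, 0.0203]
ee_rot: [-0.655, 0.756, -0.002, 0.0]
contact_force: [0.6, -7.1, 0.6]
gripper_width: -0.0002
gripper_force: 3.7
```

Emit:
{"method": "apply_moves", "body": {
  "deltas": [
    {"jaw":0,"xyz":[-0.8,0,0],"rotation":[0,0,0]},
    {"jaw":0,"xyz":[0,0,0],"rotation":[0,0,0]}
  ]
}}

```text
t: 24.3
eef_pos: [0.6374, -0.0884, 0.0203]
ee_rot: [-0.655, 0.756, -0.002, -0.0]
contact_force: [1.8, -7.1, 1.4]
gripper_width: -0.0002
gripper_force: 3.5
```

```bash
python3 plan.py; python3 die.py
```

```text
now bed [  78.  -123.4] z 20.3 deg 89.23 F [ 1.84 -7.09  1.4 ] t 24.3
side die bed 67.7 -56.9 size [103.9 100.2] ang mod90 90.0 medV 114.0
scene die bed 73.9 -59.7 size [99.8 98.4] ang mod90 89.4 medV 160.0
```

Emit:
{"method": "apply_moves", "body": {
  "deltas": [
    {"jaw":0,"xyz":[5,0,0],"rotation":[0,0,0]},
    {"jaw":0,"xyz":[20,0,0],"rotation":[0,0,0]},
    {"jaw":0,"xyz":[15,0,-25],"rotation":[0,0,0]},
    {"jaw":0,"xyz":[0,0,-35],"rotation":[0,0,0]},
    {"jaw":0,"xyz":[0,0,0],"rotation":[0,0,0]},
    {"jaw":0,"xyz":[0,0,0],"rotation":[0,0,0]}
  ]
}}

```text
t: 24.9
eef_pos: [0.6328, -0.1261, 0.0822]
ee_rot: [-0.655, 0.756, -0.002, 0.003]
contact_force: [-0.0, -0.4, 0.2]
gripper_width: 0.0001
gripper_force: 0.0
```

```bash
python3 die.py; python3 -c "
from station import workorder;print(workorder.close_job())"
```

```text
side die bed 67.6 -56.5 size [103.3 100.3] ang mod90 89.8 medV 105.0
scene die bed 74.0 -59.3 size [99.1 99.7] ang mod90 0.1 medV 162.0
the job is handed in; nothing more can be done
None
```

I handed the job in at about 25 s; no verdict came back. The die board was swung round the post, pressed home against the stop with roughly 8–11 N for about 0.8 s, and by camera and contact checks it sits flush to rail and stop with the blade's point towards the rail. The highest force reading was about 16 N, and the roll, jar and hammer were never approached.

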